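Build the pâté tin display and pull out the blown tin

ROBOT

A 7-joint arm with a two-finger parallel gripper is mounted at the origin on the work surface. World frame = base frame: x ahead of the robot, y to its left, z up, the work surface at z = 0. Lengths are in m, angles in rad, forces in N, time in s.
With the tool pointing down it reaches from about 0.4 to 0.85 m from the base axis. Payload 10.4 kg.
Tool frame: the origin (TCP) lies between the finger pads; the fingertips stand env.nose_length ahead of it and the grasp point (between the pads) lies 6 mm ahead of it (env.nose_length is the distance from the TCP to the fingertips, in m); z points along the fingers, y is the direction in which the jaws open and shut (so a half turn about z gives the same grasp; the last joint's range is limited). The gripper opens to 85 mm and grips with 20 to 120 N. Pads are 22 mm wide; open, the fingers measure 114 mm over their backs; the gripper's body (76 mm by 85 mm) begins 54 mm behind the grasp point. The pads swing forward as they close: fully open they stand 13 mm farther back than shut.
Start: joints at [-1.246, 0.332, -0.065, 1.46, 0.022, 1.35, -0.088], TCP at [0.213, 0.588, 0.256] pointing down, gripper open.
Joint ranges: [-2.6, 2.6], [-0.5, 2.12], [-1.47, 1.34], [0.16, 2.42], [-1.27, 4.41], [0.06, 2.06], [-2.6, 2.6]. Speed limits (rad/s): [2.22, 2.22, 2.79, 2.79, 3.14, 3.14, 3.14].

INTERFACE

Orientations are given as [roll, pitch, yaw] about the fixed x, y, z axes, in that order (R = Rz(yaw) Ry(pitch) Rx(roll)).
In Python, from station import env gives the robot as it stands. The module is installed in compiled form; this text tells all that it offers.
- The arm moves only by the shell command python3 -m pendant 'ROWS' [FORCE]. ROWS is JSON, a list of rows, each an object with "rot": the turn, a rotation vector about the tool's x, y, z in degrees, a list of three; "linear": the shift along the tool's x, y, z in mm, a list of three; "grip": the opening, from 0 (shut) to 1 (fully open). In form: [{"rot": [wx, wy, wz], "linear": [tx, ty, tz], "grip": grip}, ...]. A call has 1 to 20 rows; each row shifts and turns the commanded pose from where the row before left it, along the tool's axes as they then stand; what a row does not reach is not made up. A row lasts 1/8 s, in which the tool goes at most 62.5 mm and 10.7 degrees, less where a joint would pass 70% of its speed; a pose out of reach is approached as far as the arm can. A call with a gripper value outside its range is refused whole. The fingers move at their own pace and stop on an object; FORCE is the grip in N (left out, the last holds). Time passes only in rows, so rows that do not move let the fingers close. It gives the time, the measured TCP pose, the force and the opening at its end, in the units of the state.
- env.state(): the state, without advancing time (a new reading comes with each control period).
- env.grab_frame(name): name is "scene" or "side" or "wrist"; returns a dict with "color" (480x640x3 uint8, blue, green, red), "z_map" (480x640 float32, m along the optical axis (not along the pixel's ray), 0 where there is no reading), "K" (3x3 intrinsics, pixels), "k1" (the pictures are not rectified: a ray, as slopes to the right and down, at radius r is drawn at 1 + k1 r^2 times it, then the intrinsics apply), "rvec" (rotation vector, rad) and "tvec" (3), from world to camera coordinates, as OpenCV has them. Camera axes: x right, y down, z forward; pixel columns grow to the right and rows downward; lengths in m; the calibration is good to about 2 mm. A picture is of the moment at which its call begins.
- env.job_done(): hands the job in, once; it reports no verdict.
Trained networks look in a picture, given as the dict that the camera call returned (one of the last four; its "shot" number tells which), for a name from the list of things; names that differ only in an ending like _2 or _b are one class to them, and where a whole thing is asked for, a point or a joint stands for the part that bears it (a point fixed in the world has none). Each returns a list of dicts, best first, with "conf" (0 to 1); they miss things now and then, are a little off and sometimes report something else, mostly with a low value. They report only what shows in the picture. A call takes as long as a camera call. They do not tell look-alikes from the thing itself.
- env.silhouettes(thing, picture): "pixels" (480x640 bool, what is visible of it) and "bbox" ([left, top, right, bottom] in pixels, round what is visible of it).
The state is a dict: "time_s": time; "joints": joint angles; "joint_velocities": joint speeds; "joint_torque": joint torques, N m; "position": TCP position; "orientation": TCP orientation; "force": force on the tool from outside, world axes, zero at the start; "ft_torque": the same for the moment, N m; "opening": opening from 0.0 (shut) to 1.0 (fully open).
Only numpy, scipy, OpenCV 4.12 (cv2) and the standard library are available. Lean on these libraries where they do the work, as an engineer would, in place of code of your own. Each camera call takes 0.05 s, during which the arm holds its last target.

TASK

Build the tin display on the round slate riser: the big red tin in the middle of the slate, the sound green tin centred on it, and the small yellow tin centred on top. One of the two green tins is blown - rusty, its lid and base bulging so that it rocks when its rim is pressed - so stand that one upright on the floor of the blue returns tray instead. Never tip a tin over, and leave the jar, the bowl and the two sausages on the counter where they are.

Things in the scene. Friction and masses are not known exactly. Their poses are not given: they have to be found in the camera images.
- tin_red_center (a point): the big red round tin, 66 mm across, 44 mm tall, flat lid and base, steel pull tab on the lid; standing upright on the counter, z axis up, origin of this point on the tin's axis half-way up
- tin_green_center (a point): the sound green round tin, 58 mm across, 44 mm tall, flat clean green lid with a steel pull tab, flat base; standing upright on the counter, z axis up, origin of this point on the tin's axis half-way up
- tin_yellow_center (a point): the small yellow round tin, 48 mm across, 40 mm tall, flat lid and base, steel pull tab; standing upright on the counter, z axis up, origin of this point on the tin's axis half-way up
- tin_blown_center (a point): the blown green round tin, 58 mm across, 50 mm tall over its bulges: the lid domes up 7 mm, has brown rust spots and a rust ring, and no tab; the base bulges too (it stands on a central foot 30 mm across and 3 mm high, the straight wall runs from 3 to 43 mm above the counter), so it rocks by about 12 degrees at most when pressed at the rim, and stands upright when left alone; standing upright on the counter, z axis up, origin of this point on the tin's axis half-way up
- riser_top (a point): the display riser: a fixed round dark-grey slate disc, 110 mm across and 18 mm tall; this point is the centre of its flat top
- tray_in (a point): the returns tray: a fixed shallow blue plastic tray, 150 mm (its x) by 130 mm (its y) outside, walls 4 mm thick with their rim 18 mm above the counter; this point is the centre of its inner floor, about 4 mm above the counter
- jar_center (a point): bystander: an amber glass jar with a white cap, 48 mm across and 65 mm tall, loose, among the tins; point on its axis half-way up
- salami_center (a point): bystander: a dark brown salami with a paper band, 200 mm long (its x axis), 44 mm thick, lying loose beyond the tins; point at its middle, half-way up
- pink_sausage_center (a point): bystander: a pink sausage with a white band, 170 mm long (its x axis), 66 mm thick, lying loose; point at its middle, half-way up
- bowl_rim (a point): bystander: a small white bowl, 100 mm across and 45 mm tall, loose and empty; point at the centre of its mouth
Mind the look-alikes: they are no part of the job. What is shaped like the part that bears tin_blown_center but pink is not meant.

How it is judged:
At the end, for the whole second after the job is handed in: Red tin flat on the riser within 15 mm of its centre; sound green on red and yellow on green, each within 10 mm of the axis below and 0.1 rad of upright; blown tin standing on the tray floor within 0.25 rad of upright; all released and at rest (horizontal distance between tin_red_center and riser_top below 0.015 m and z of tin_red_center in the frame of riser_top between 0.017 and 0.027 m and horizontal distance between tin_green_center and tin_red_center below 0.01 m and z of tin_green_center in the frame of tin_red_center between 0.039 and 0.049 m and horizontal distance between tin_yellow_center and tin_green_center below 0.01 m and z of tin_yellow_center in the frame of tin_green_center between 0.037 and 0.047 m and angle between each of tin_red_center, tin_green_center, tin_yellow_center's own z axis and vertical below 0.1 rad and x of tin_blown_center in the frame of tray_in between -0.055 and 0.055 m and y of tin_blown_center in the frame of tray_in between -0.045 and 0.045 m and z of tin_blown_center in the frame of tray_in below 0.031 m and angle between tin_blown_center's own z axis and vertical below 0.25 rad and linear speed of each of tin_red, tin_green, tin_yellow, tin_blown below 0.02 m/s); the robot touches nothing.
It fails at once if a tin is tipped by more than 0.6 rad (angle between any of tin_red_center, tin_green_center, tin_yellow_center, tin_blown_center's own z axis and vertical above 0.6 rad).
It fails at once if the jar, the bowl or one of the sausages is moved by more than 30 mm (distance of any of jar_center, salami_center, pink_sausage_center, bowl_rim from where it was at the start of the episode above 0.03 m).
It also fails if it takes over 120 s, if anything falls off the work surface, if the arm or the gripper's body presses on something with over 40 N, if the wrist force passes 120 N, or if a joint passes its speed limit or range.

## Working session

There is one attempt and no reset: what is moved stays moved. The work goes in short steps, Python scripts to look and compute and a shell command to move; the robot and the scene stay as the last step left them, time stands still between calls to the robot, and variables do not carry over. Pictures are saved under pics/ and viewed, and the job is handed in when it is done.

```bash
mkdir -p pics
python3 - <<'E'
from station import env
import cv2, numpy as np
s=env.state(); print({k:np.round(v,3) for k,v in s.items()}, env.nose_length)
for n in ["scene","side","wrist"]:
    f=env.grab_frame(n); cv2.imwrite(f"pics/a_{n}.png",f["color"])
    R=cv2.Rodrigues(np.array(f["rvec"]))[0]; t=np.array(f["tvec"]).ravel()
    print(n,f["K"],f["k1"],"cam pos",-R.T@t, "fwd",R[2])
E
```

```text
{'time_s': np.float64(0.0), 'joints': array([-1.246,  0.333, -0.065,  1.461,  0.022,  1.35 , -0.089]), 'joint_velocities': array([ 0.001,  0.001, -0.001,  0.   , -0.002,  0.001, -0.001]), 'joint_torque': array([-0.0000e+00, -6.2543e+01,  4.9000e-02, -3.9162e+01,  1.6000e-02,
        1.0000e-02,  0.0000e+00]), 'position': array([0.213, 0.587, 0.255]), 'orientation': array([-3.14 ,  0.   ,  2.794]), 'force': array([-0.566,  0.149, -0.249]), 'ft_torque': array([-0.033,  0.029, -0.047]), 'opening': np.float64(1.001)} 0.025
scene [[489.86372942   0.         321.51639699]
 [  0.         489.86372942 246.15768126]
 [  0.           0.           1.        ]] -0.08615192613271319 cam pos [ 0.92639484 -0.49942226  0.99224632] fwd [-0.32962465  0.43766084 -0.83654085]
side [[456.26192904   0.         317.17308699]
 [  0.         456.26192904 242.41714087]
 [  0.           0.           1.        ]] -0.08162675137999992 cam pos [0.43664247 0.53109724 0.72255926] fwd [ 0.13503392 -0.6295983  -0.76509596]
wrist [[352.44632122   0.         320.22818176]
 [  0.         352.44632122 242.10432173]
 [  0.           0.           1.        ]] -0.06335377766967934 cam pos [0.13316062 0.61715104 0.37269355] fwd [ 0.3097726  -0.1147808  -0.94385714]
```

View pics/a_scene.png

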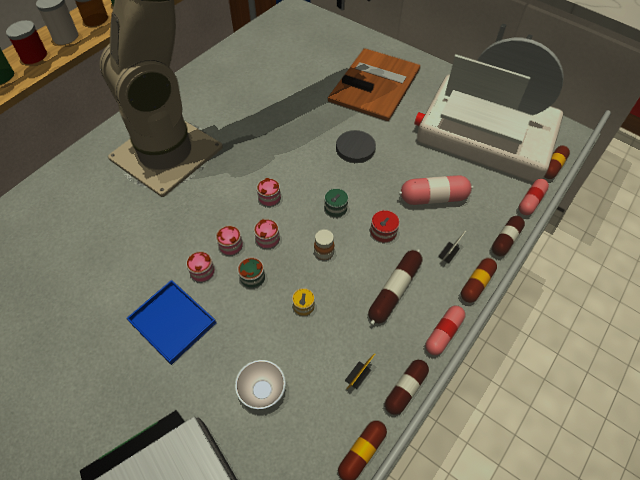

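View pics/a_side.png

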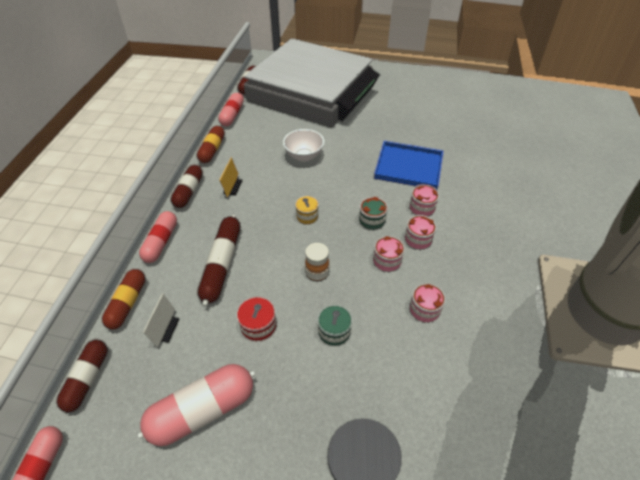

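View pics/a_wrist.png

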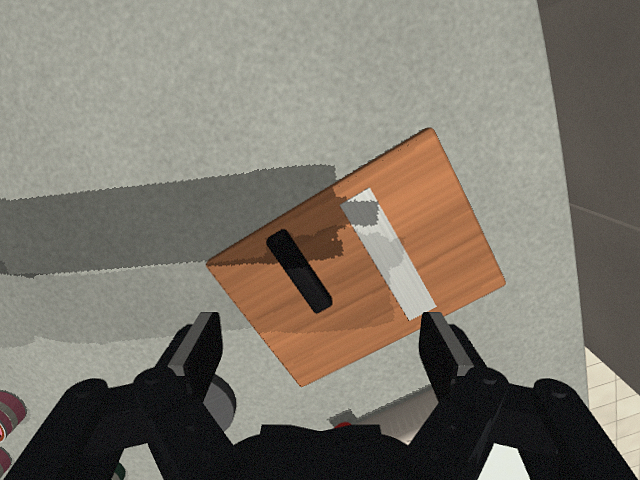

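The scene shows the sound green tin at (336,201), the rusty domed one at (251,271), red (385,224), yellow (303,301), riser (356,146) and tray (171,321). The four pink rusty tins, at (268,190), (267,232), (229,238) and (200,264), are decoys. Next I'll measure.

```bash
cat > h.py <<'E'
from station import env
import cv2, numpy as np
def undist(f,uv):
    K=f["K"]; D=np.array([f["k1"],0,0,0,0.])
    return cv2.undistortPoints(np.asarray(uv,float).reshape(-1,1,2),K,D).reshape(-1,2)
def RT(f):
    return cv2.Rodrigues(np.array(f["rvec"],float))[0], np.array(f["tvec"],float).ravel()
def pts(f,mask):
    v,u=np.nonzero(mask); z=f["z_map"][v,u]; ok=z>0; u,v,z=u[ok],v[ok],z[ok]
    n=undist(f,np.c_[u,v]); R,t=RT(f)
    return (np.c_[n*z[:,None],z]-t)@R
def proj(f,P):
    R,t=RT(f); D=np.array([f["k1"],0,0,0,0.])
    return cv2.projectPoints(np.asarray(P,float).reshape(-1,1,3),np.array(f["rvec"],float),t,f["K"],D)[0].reshape(-1,2)
def ray(f,uv,z):
    R,t=RT(f); n=undist(f,uv); d=np.c_[n,np.ones(len(n))]@R; c=-R.T@t
    return c+d*((z-c[2])/d[:,2])[:,None]
E
python3 - <<'E'
from h import *
fr={n:env.grab_frame(n) for n in ["scene","side"]}
for n,f in fr.items():
    print(n)
    for th in ["tin_red_center","tin_green_center","tin_yellow_center","tin_blown_center","riser_top","tray_in","jar_center","salami_center","pink_sausage_center","bowl_rim"]:
        for d in env.silhouettes(th,f)[:6]:
            m=d["pixels"]
            P=pts(f,m)
            if len(P)<10: continue
            zt=np.percentile(P[:,2],95)
            T=P[P[:,2]>zt-0.006]
            # lid contour by circle: min enclosing circle
            c,r=cv2.minEnclosingCircle(T[:,:2].astype(np.float32))
            print(th,round(float(d["conf"]),2),np.round(d["bbox"]),"ztop %.3f"%zt,"c",np.round(c,3),"r %.3f"%r,"med",np.round(np.median(T,0),3))
E
```

```text
scene
tin_red_center 0.71 [370. 209. 400. 245.] ztop 0.048 c [0.629 0.146] r 0.035 med [0.631 0.145 0.045]
tin_green_center 0.9 [323. 191. 349. 217.] ztop 0.048 c [0.495 0.132] r 0.031 med [0.497 0.131 0.046]
tin_yellow_center 0.98 [288. 288. 317. 318.] ztop 0.043 c [ 0.602 -0.135] r 0.025 med [ 0.602 -0.135  0.041]
tin_blown_center 0.97 [216. 224. 243. 252.] ztop 0.051 c [ 0.362 -0.115] r 0.029 med [ 0.361 -0.117  0.049]
tin_blown_center 0.81 [186. 251. 214. 282.] ztop 0.051 c [ 0.359 -0.209] r 0.030 med [ 0.36  -0.209  0.048]
tin_blown_center 0.7 [238. 256. 265. 288.] ztop 0.051 c [ 0.462 -0.15 ] r 0.030 med [ 0.463 -0.15   0.048]
tin_blown_center 0.66 [257. 178. 282. 202.] ztop 0.052 c [0.339 0.054] r 0.030 med [0.34  0.054 0.049]
tin_blown_center 0.58 [252. 218. 279. 246.] ztop 0.051 c [ 0.42  -0.046] r 0.029 med [ 0.419 -0.047  0.048]
riser_top 0.56 [336. 130. 375. 159.] ztop 0.023 c [0.413 0.336] r 0.058 med [0.413 0.334 0.02 ]
riser_top 0.43 [399. 174. 473. 206.] ztop 0.067 c [0.675 0.313] r 0.076 med [0.675 0.313 0.065]
tray_in 0.9 [128. 280. 218. 366.] ztop 0.018 c [ 0.397 -
[... 1484 characters left out ...]
.018]
tray_in 0.77 [374. 142. 445. 187.] ztop 0.017 c [ 0.396 -0.341] r 0.098 med [ 0.403 -0.308  0.016]
tray_in 0.3 [327. 418. 402. 480.] ztop 0.020 c [0.412 0.337] r 0.055 med [0.413 0.334 0.018]
jar_center 0.95 [302. 244. 330. 281.] ztop 0.066 c [0.549 0.011] r 0.022 med [0.549 0.012 0.065]
salami_center 0.72 [197. 217. 238. 308.] ztop 0.043 c [0.742 0.03 ] r 0.098 med [0.739 0.039 0.041]
salami_center 0.58 [141. 363. 252. 447.] ztop 0.065 c [0.677 0.318] r 0.077 med [0.676 0.322 0.063]
pink_sausage_center 0.61 [138. 364. 255. 448.] ztop 0.065 c [0.677 0.318] r 0.077 med [0.676 0.322 0.063]
bowl_rim 0.62 [287. 128. 324. 163.] ztop 0.045 c [ 0.653 -0.333] r 0.051 med [ 0.65  -0.344  0.043]
```

Run:
```python
from h import *
f=cv2.imread("pics/a_scene.png"); g=cv2.imread("pics/a_side.png")
a=cv2.resize(f[150:330,180:420],None,fx=3,fy=3,interpolation=3)
cv2.imwrite("pics/b_crop.png",a)
```

```text
(no output)
```

View pics/b_crop.png

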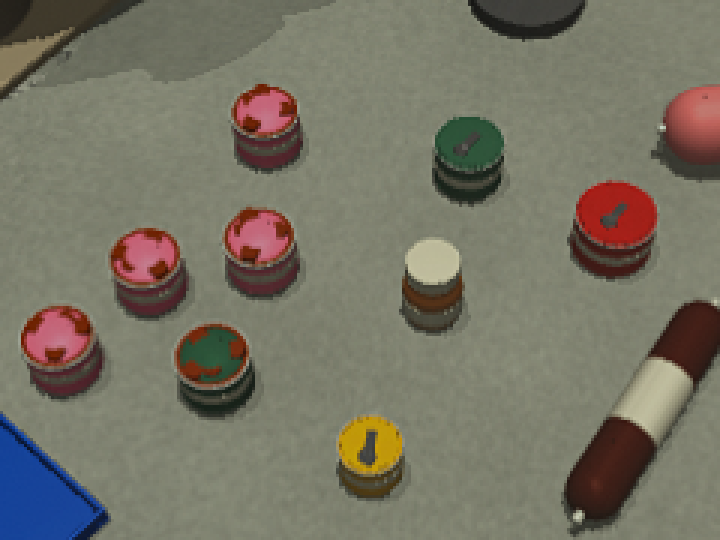

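```bash
cat > go.py <<'E'
import sys; from h import *
from scipy.spatial.transform import Rotation as Ro
s=env.state(); p=s["position"]; R=Ro.from_euler("xyz",s["orientation"]).as_matrix()
print("t",round(s["time_s"],2),"p",np.round(p,4),"rpy",np.round(s["orientation"],3),"open",round(float(s["opening"]),3),"F",np.round(s["force"],1),"j",np.round(s["joints"],2))
for a in sys.argv[1:]:
    q=np.array(eval(a)); print(a,"tool delta mm",np.round((q-p)@R*1000,1)); p=q
E
python3 go.py "[.629,.148,.16]" "[.629,.148,.036]"; ls -R . | head
```

```text
t 1.25 p [0.213  0.5876 0.2563] rpy [ 3.142 -0.     2.794] open 1.002 F [-0.7  0.  -0.5] j [-1.25  0.33 -0.06  1.46  0.02  1.35 -0.09]
[.629,.148,.16] tool delta mm [-540.9 -271.5   96.3]
[.629,.148,.036] tool delta mm [ -0.  -0. 124.]
.:
go.py
h.py
pics

pics:
a_scene.png
a_side.png
a_wrist.png
b_crop.png
```

```bash
python3 -m pendant '[{"rot":[0,0,0],"linear":[-36,-18,6],"grip":1},{"rot":[0,0,0],"linear":[-36,-18,6],"grip":1},{"rot":[0,0,0],"linear":[-36,-18,6],"grip":1},{"rot":[0,0,0],"linear":[-36,-18,6],"grip":1},{"rot":[0,0,0],"linear":[-36,-18,6],"grip":1},{"rot":[0,0,0],"linear":[-36,-18,6],"grip":1},{"rot":[0,0,0],"linear":[-36,-18,6],"grip":1},{"rot":[0,0,0],"linear":[-36,-18,6],"grip":1},{"rot":[0,0,0],"linear":[-36,-18,6],"grip":1},{"rot":[0,0,0],"linear":[-36,-18,6],"grip":1},{"rot":[0,0,0],"linear":[-36,-18,6],"grip":1},{"rot":[0,0,0],"linear":[-36,-18,6],"grip":1},{"rot":[0,0,0],"linear":[-36,-18,6],"grip":1},{"rot":[0,0,0],"linear":[-36,-18,6],"grip":1},{"rot":[0,0,0],"linear":[-36,-18,6],"grip":1},{"rot":[0,0,0],"linear":[0,0,0],"grip":1}]'; python3 go.py "[.629,.148,.036]"
python3 - <<'E'
from h import *
for n in ["side","wrist"]:
    cv2.imwrite(f"pics/c_{n}.png",env.grab_frame(n)["color"])
E
```

```text
time_s: 3.25
position: [0.6301, 0.1458, 0.1656]
orientation: [-3.139, 0.001, 2.789]
force: [-0.5, 0.1, 0.4]
opening: 0.994
t 3.25 p [0.6301 0.1458 0.1656] rpy [-3.139e+00  1.000e-03  2.789e+00] open 0.994 F [-0.5  0.1  0.4] j [-0.5   0.44  0.26  1.52 -0.12  1.19  1.  ]
[.629,.148,.036] tool delta mm [  1.8   2.  129.6]
```

View pics/c_wrist.png

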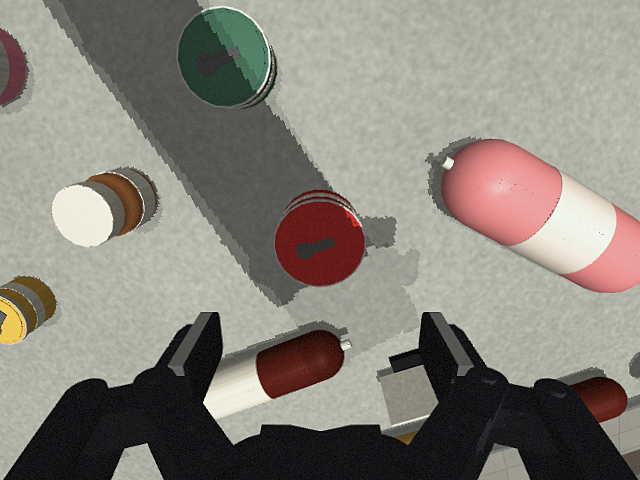

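View pics/c_side.png

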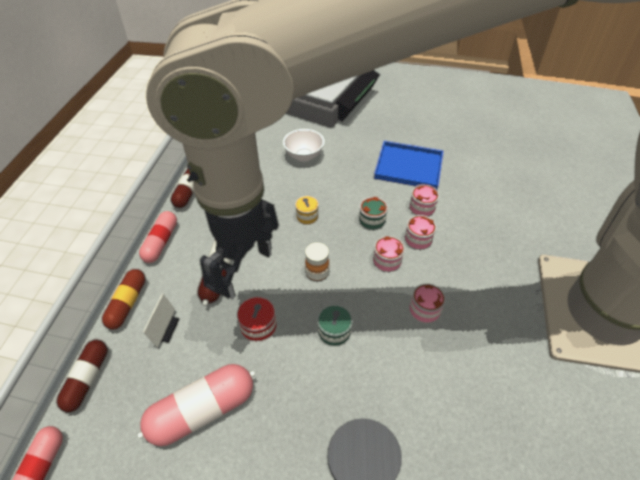

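The wrist view shows red centred between the fingers at (320,245), and green at (225,57). I'll cross-check both lid positions from this view.

```bash
cat > lid.py <<'E'
import sys; from h import *
cam=sys.argv[1]
f=env.grab_frame(cam)
for th in sys.argv[2:]:
    for d in env.silhouettes(th,f)[:5]:
        P=pts(f,d["pixels"]); 
        if len(P)<10: continue
        zt=np.percentile(P[:,2],90); T=P[P[:,2]>zt-0.006]
        c,r=cv2.minEnclosingCircle(T[:,:2].astype(np.float32))
        print(th,round(float(d["conf"]),2),np.round(d["bbox"]),"ztop %.3f"%zt,"c",np.round(c,4),"r %.4f"%r,"ctr",np.round(T.mean(0),4))
E
python3 lid.py wrist tin_red_center tin_green_center
```

```text
tin_green_center 0.66 [176.   9. 277. 109.] ztop 0.045 c [0.4933 0.1337] r 0.0301 ctr [0.4932 0.1342 0.0439]
```

```bash
python3 -m pendant '[{"rot":[0,0,0],"linear":[1,1,25],"grip":1},{"rot":[0,0,0],"linear":[1,1,30],"grip":1},{"rot":[0,0,0],"linear":[0,0,30],"grip":1},{"rot":[0,0,0],"linear":[0,0,25],"grip":1},{"rot":[0,0,0],"linear":[0,0,18],"grip":1},{"rot":[0,0,0],"linear":[0,0,0],"grip":1},{"rot":[0,0,0],"linear":[0,0,0],"grip":1}]' 40; python3 go.py "[.629,.148,.036]"
python3 - <<'E'
from h import *
for n in ["scene","wrist"]:
    f=env.grab_frame(n)["color"]
    if n=="scene": f=cv2.resize(f[150:300,300:500],None,fx=4,fy=4)
    cv2.imwrite(f"pics/d_{n}.png",f)
E
```

```text
time_s: 4.38
position: [0.628, 0.1527, 0.0394]
orientation: [3.141, 0.001, 2.794]
force: [-0.1, -0.1, 0.2]
opening: 1.0
t 4.38 p [0.628  0.1527 0.0394] rpy [3.141e+00 1.000e-03 2.794e+00] open 1.0 F [-0.1 -0.1  0.2] j [-0.49  0.58  0.23  1.62 -0.15  0.96  1.02]
[.629,.148,.036] tool delta mm [-2.5 -4.1  3.4]
```

View pics/d_wrist.png

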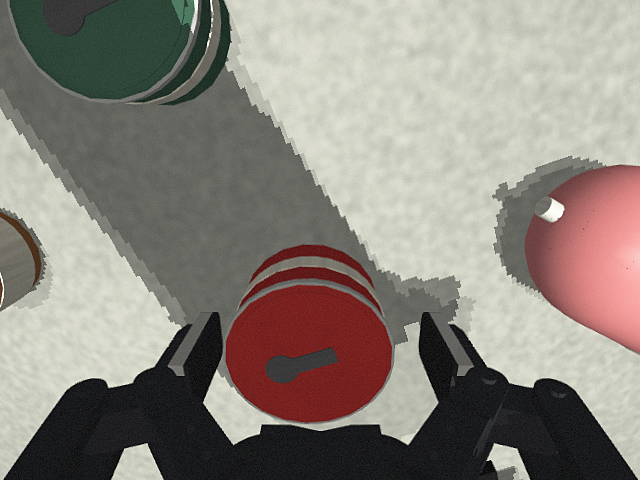

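View pics/d_scene.png

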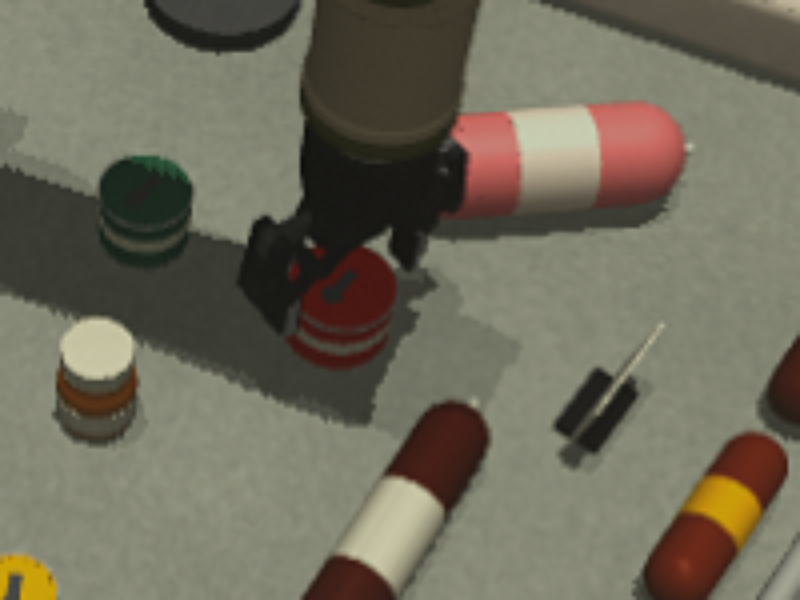

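```bash
python3 -m pendant '[{"rot":[0,0,0],"linear":[-2,-4,4],"grip":1},{"rot":[0,0,0],"linear":[0,0,5],"grip":1},{"rot":[0,0,0],"linear":[0,0,0],"grip":1},{"rot":[0,0,0],"linear":[0,0,0],"grip":0.8},{"rot":[0,0,0],"linear":[0,0,0],"grip":0.5},{"rot":[0,0,0],"linear":[0,0,0],"grip":0.5},{"rot":[0,0,0],"linear":[0,0,0],"grip":0.5},{"rot":[0,0,0],"linear":[0,0,0],"grip":0.5},{"rot":[0,0,0],"linear":[0,0,0],"grip":0.5}]' 40; python3 go.py "[.629,.148,.13]" "[.4125,.3365,.13]"
python3 - <<'E'
from h import *
for n in ["wrist"]:
    f=env.grab_frame(n)["color"]
    cv2.imwrite(f"pics/e_{n}.png",f)
E
```

```text
time_s: 5.6
position: [0.6281, 0.148, 0.0295]
orientation: [3.141, 0.0, 2.794]
force: [-0.6, 0.2, 4.9]
opening: 0.763
t 5.6 p [0.6281 0.148  0.0295] rpy [3.141 0.    2.794] open 0.763 F [-0.6  0.2  4.9] j [-0.48  0.59  0.23  1.63 -0.16  0.95  1.03]
[.629,.148,.13] tool delta mm [  -0.8    0.4 -100.5]
[.4125,.3365,.13] tool delta mm [267.8 103.4  -0. ]
```

View pics/e_wrist.png

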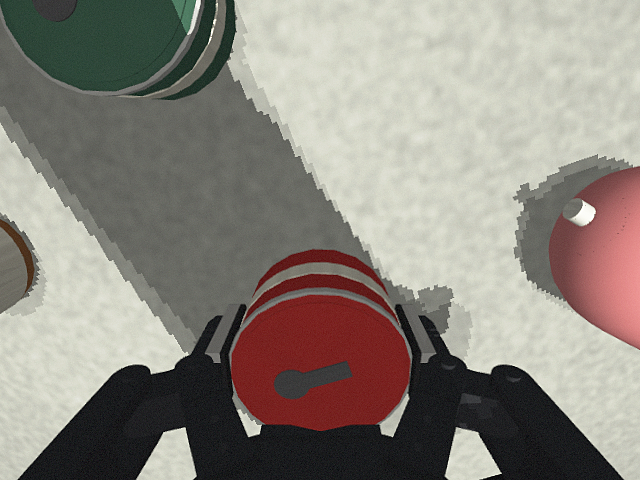

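```bash
python3 -m pendant '[{"rot":[0,0,0],"linear":[0,0,-12],"grip":0.5},{"rot":[0,0,0],"linear":[0,0,-20],"grip":0.5},{"rot":[0,0,0],"linear":[0,0,-25],"grip":0.5},{"rot":[0,0,0],"linear":[0,0,-25],"grip":0.5},{"rot":[0,0,0],"linear":[15,6,-12],"grip":0.5},{"rot":[0,0,0],"linear":[27,11,-5],"grip":0.5},{"rot":[0,0,0],"linear":[33,13,0],"grip":0.5},{"rot":[0,0,0],"linear":[35,13,0],"grip":0.5},{"rot":[0,0,0],"linear":[35,13,0],"grip":0.5},{"rot":[0,0,0],"linear":[35,13,0],"grip":0.5},{"rot":[0,0,0],"linear":[35,13,0],"grip":0.5},{"rot":[0,0,0],"linear":[30,12,0],"grip":0.5},{"rot":[0,0,0],"linear":[20,9,0],"grip":0.5},{"rot":[0,0,0],"linear":[0,0,0],"grip":0.5},{"rot":[0,0,0],"linear":[0,0,0],"grip":0.5}]'; python3 go.py "[.4125,.3365,.0475]"
python3 - <<'E'
from h import *
for n in ["wrist","side"]:
    f=env.grab_frame(n)["color"]
    cv2.imwrite(f"pics/f_{n}.png",f)
E
```

```text
time_s: 7.52
position: [0.414, 0.3345, 0.1284]
orientation: [-3.141, 0.0, 2.794]
force: [0.8, -0.6, -2.4]
opening: 0.758
t 7.53 p [0.414  0.3345 0.1284] rpy [-3.141  0.     2.794] open 0.758 F [ 0.8 -0.6 -2.4] j [-0.88  0.24  0.13  1.86 -0.04  1.04  0.49]
[.4125,.3365,.0475] tool delta mm [ 2.1  1.4 80.9]
```

View pics/f_wrist.png

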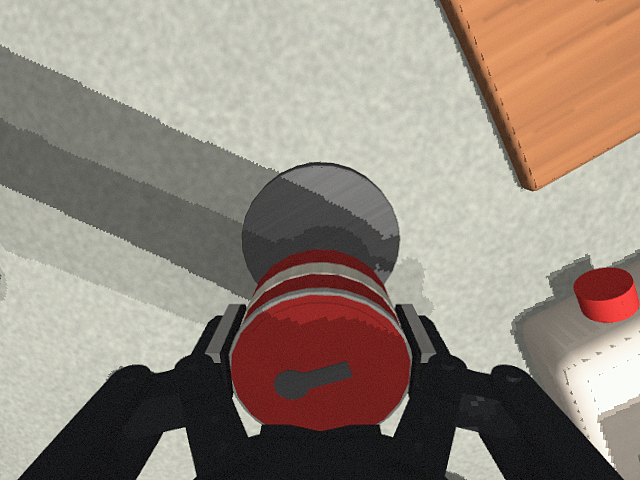

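View pics/f_side.png

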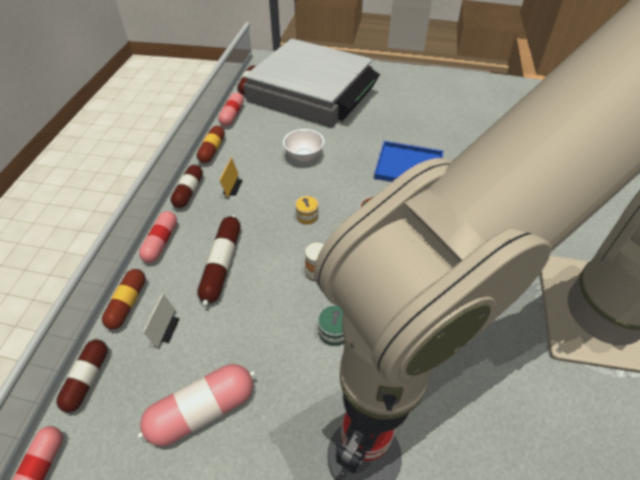

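```bash
python3 -m pendant '[{"rot":[0,0,0],"linear":[1,1,15],"grip":0.5},{"rot":[0,0,0],"linear":[1,0.5,20],"grip":0.5},{"rot":[0,0,0],"linear":[0,0,20],"grip":0.5},{"rot":[0,0,0],"linear":[0,0,13],"grip":0.5},{"rot":[0,0,0],"linear":[0,0,7],"grip":0.5},{"rot":[0,0,0],"linear":[0,0,3],"grip":0.5},{"rot":[0,0,0],"linear":[0,0,0],"grip":0.5},{"rot":[0,0,0],"linear":[0,0,0],"grip":0.5}]'; python3 go.py "[.4125,.3365,.0475]"
```

```text
time_s: 8.62
position: [0.4128, 0.3373, 0.0508]
orientation: [3.141, 0.0, 2.794]
force: [-0.1, -0.1, -1.4]
opening: 0.761
t 8.62 p [0.4128 0.3373 0.0508] rpy [3.141 0.    2.794] open 0.761 F [-0.1 -0.1 -1.4] j [-0.87  0.35  0.12  1.92 -0.05  0.88  0.49]
[.4125,.3365,.0475] tool delta mm [ 0.  -0.9  3.3]
```

```bash
python3 -m pendant '[{"rot":[0,0,0],"linear":[0,-1,2],"grip":0.5},{"rot":[0,0,0],"linear":[0,0,1],"grip":0.5},{"rot":[0,0,0],"linear":[0,0,1],"grip":0.5},{"rot":[0,0,0],"linear":[0,0,0],"grip":0.5},{"rot":[0,0,0],"linear":[0,0,0],"grip":0.5}]'; python3 go.py "[.4125,.3365,.0475]"
```

```text
time_s: 9.25
position: [0.4123, 0.3361, 0.0475]
orientation: [3.141, -0.0, 2.794]
force: [-4.7, -5.3, 14.5]
opening: 0.763
t 9.25 p [0.4123 0.3361 0.0475] rpy [ 3.141 -0.     2.794] open 0.763 F [-4.7 -5.3 14.5] j [-0.87  0.35  0.12  1.92 -0.05  0.87  0.5 ]
[.4125,.3365,.0475] tool delta mm [-0.1  0.5 -0. ]
```

```bash
python3 -m pendant '[{"rot":[0,0,0],"linear":[0,0,-1],"grip":0.5},{"rot":[0,0,0],"linear":[0,0,0],"grip":0.85},{"rot":[0,0,0],"linear":[0,0,0],"grip":1},{"rot":[0,0,0],"linear":[0,0,0],"grip":1},{"rot":[0,0,0],"linear":[0,0,0],"grip":1},{"rot":[0,0,0],"linear":[0,0,-12],"grip":1},{"rot":[0,0,0],"linear":[0,0,-25],"grip":1},{"rot":[0,0,0],"linear":[0,0,-30],"grip":1},{"rot":[0,0,0],"linear":[0,0,-30],"grip":1},{"rot":[0,0,0],"linear":[0,0,-15],"grip":1},{"rot":[0,0,0],"linear":[0,0,0],"grip":1},{"rot":[0,0,0],"linear":[0,0,0],"grip":1}]'; python3 go.py "[.4935,.1335,.13]"; python3 lid.py wrist tin_red_center riser_top;python3 - <<'E'
from h import *
for n in ["wrist"]:
    f=env.grab_frame(n)
    cv2.imwrite(f"pics/g_{n}.png",f["color"])
    h=cv2.cvtColor(f["color"],cv2.COLOR_BGR2HSV); m=((h[...,0]<8)|(h[...,0]>172))&(h[...,1]>120)&(h[...,2]>40)
    k,l,st,ce=cv2.connectedComponentsWithStats(m.astype(np.uint8))
    for i in range(1,k):
        if st[i,4]>300:
            P=pts(f,l==i); zt=np.percentile(P[:,2],90);T=P[P[:,2]>zt-.004]; print(st[i],zt,cv2.minEnclosingCircle(T[:,:2].astype(np.float32)))
E
```

```text
time_s: 10.75
position: [0.4118, 0.3358, 0.1583]
orientation: [-3.14, -0.001, 2.794]
force: [1.0, -0.8, -0.1]
opening: 0.997
t 10.75 p [0.4118 0.3358 0.1583] rpy [-3.140e+00 -1.000e-03  2.794e+00] open 0.997 F [ 1.  -0.8 -0.1] j [-0.89  0.2   0.13  1.84 -0.03  1.1   0.48]
[.4935,.1335,.13] tool delta mm [-145.8 -162.3   28.4]
tin_red_center 0.98 [268. 198. 370. 305.] ztop 0.063 c [0.4144 0.336 ] r 0.0339 ctr [0.4125 0.3368 0.0621]
riser_top 0.79 [250. 161. 391. 284.] ztop 0.018 c [0.4113 0.3361] r 0.0551 ctr [0.3908 0.3425 0.0176]
[ 272  213   99   91 6519] 0.06294989574113526 ((0.41440650820732117, 0.33598795533180237), 0.03277052193880081)
[ 548  256   59   49 2259] 0.051893405439863816 ((0.5071747899055481, 0.5135209560394287), 0.01510995626449585)
```

View pics/g_wrist.png

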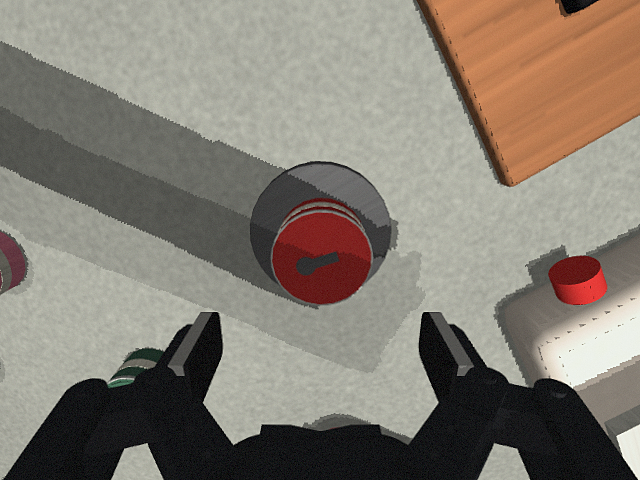

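The red tin stands on the slate, about 2 mm off its centre. Next is the green tin.

```bash
python3 -m pendant '[{"rot":[0,0,0],"linear":[-14,-16,0],"grip":1},{"rot":[0,0,0],"linear":[-22,-25,2],"grip":1},{"rot":[0,0,0],"linear":[-25,-28,4],"grip":1},{"rot":[0,0,0],"linear":[-25,-28,5],"grip":1},{"rot":[0,0,0],"linear":[-25,-27,5],"grip":1},{"rot":[0,0,0],"linear":[-21,-23,5],"grip":1},{"rot":[0,0,0],"linear":[-14,-15,5],"grip":1},{"rot":[0,0,0],"linear":[0,0,0],"grip":1},{"rot":[0,0,0],"linear":[0,0,0],"grip":1}]'; python3 go.py "[.4935,.1335,.030]"; python3 lid.py wrist tin_green_center
```

```text
time_s: 12.08
position: [0.4939, 0.1351, 0.1332]
orientation: [3.141, -0.0, 2.795]
force: [0.5, 0.2, 0.1]
opening: 0.999
t 12.07 p [0.4939 0.1351 0.1332] rpy [ 3.141 -0.     2.795] open 0.999 F [0.5 0.2 0.1] j [-0.62  0.19  0.29  1.92 -0.06  1.04  0.92]
[.4935,.1335,.030] tool delta mm [ -0.2  -1.6 103.2]
tin_green_center 0.62 [270. 202. 364. 302.] ztop 0.045 c [0.4934 0.1338] r 0.0298 ctr [0.4917 0.1343 0.0441]
```

```bash
python3 -m pendant '[{"rot":[0,0,0],"linear":[0,-1,22],"grip":1},{"rot":[0,0,0],"linear":[0,0,28],"grip":1},{"rot":[0,0,0],"linear":[0,0,28],"grip":1},{"rot":[0,0,0],"linear":[0,0,18],"grip":1},{"rot":[0,0,0],"linear":[0,0,7],"grip":1},{"rot":[0,0,0],"linear":[0,0,0],"grip":1},{"rot":[0,0,0],"linear":[0,0,0],"grip":1}]'; python3 go.py "[.4935,.1338,.030]"
```

```text
time_s: 13.05
position: [0.4944, 0.1336, 0.0311]
orientation: [3.141, 0.001, 2.794]
force: [-0.2, -0.9, 0.1]
opening: 1.0
t 13.05 p [0.4944 0.1336 0.0311] rpy [3.141e+00 1.000e-03 2.794e+00] open 1.0 F [-0.2 -0.9  0.1] j [-0.59  0.35  0.27  1.99 -0.12  0.82  0.97]
[.4935,.1338,.030] tool delta mm [ 1.  -0.1  1.1]
```

```bash
python3 -m pendant '[{"rot":[0,0,0],"linear":[1,0,1],"grip":0.85},{"rot":[0,0,0],"linear":[0,0,0],"grip":0.7},{"rot":[0,0,0],"linear":[0,0,0],"grip":0.4},{"rot":[0,0,0],"linear":[0,0,0],"grip":0.4},{"rot":[0,0,0],"linear":[0,0,0],"grip":0.4},{"rot":[0,0,0],"linear":[0,0,0],"grip":0.4},{"rot":[0,0,0],"linear":[0,0,0],"grip":0.4}]'; python3 go.py "[.4935,.1338,.15]" "[.4135,.3362,.15]"
```

```text
time_s: 13.92
position: [0.4931, 0.1336, 0.0298]
orientation: [3.141, 0.0, 2.794]
force: [-3.3, -0.0, 6.0]
opening: 0.668
t 13.93 p [0.4931 0.1336 0.0298] rpy [3.141 0.    2.794] open 0.668 F [-3.3 -0.   6. ] j [-0.59  0.35  0.27  1.99 -0.12  0.82  0.97]
[.4935,.1338,.15] tool delta mm [  -0.3    0.4 -120.2]
[.4135,.3362,.15] tool delta mm [1.442e+02 1.630e+02 1.000e-01]
```

```bash
python3 -m pendant '[{"rot":[0,0,0],"linear":[0,0,-10],"grip":0.4},{"rot":[0,0,0],"linear":[0,0,-22],"grip":0.4},{"rot":[0,0,0],"linear":[0,0,-28],"grip":0.4},{"rot":[0,0,0],"linear":[0,0,-28],"grip":0.4},{"rot":[0,0,0],"linear":[8,9,-20],"grip":0.4},{"rot":[0,0,0],"linear":[18,20,-10],"grip":0.4},{"rot":[0,0,0],"linear":[22,25,-2],"grip":0.4},{"rot":[0,0,0],"linear":[24,27,0],"grip":0.4},{"rot":[0,0,0],"linear":[24,27,0],"grip":0.4},{"rot":[0,0,0],"linear":[22,25,0],"grip":0.4},{"rot":[0,0,0],"linear":[17,19,0],"grip":0.4},{"rot":[0,0,0],"linear":[9,11,0],"grip":0.4},{"rot":[0,0,0],"linear":[0,0,0],"grip":0.4},{"rot":[0,0,0],"linear":[0,0,0],"grip":0.4}]'; python3 go.py "[.4135,.3362,.0918]"
python3 - <<'E'
from h import *
for n in ["wrist"]:
    f=env.grab_frame(n)["color"]
    cv2.imwrite(f"pics/i_{n}.png",f)
E
```

```text
time_s: 15.68
position: [0.4138, 0.3346, 0.1493]
orientation: [-3.141, 0.0, 2.792]
force: [0.1, 0.3, -4.0]
opening: 0.668
t 15.68 p [0.4138 0.3346 0.1493] rpy [-3.141  0.     2.792] open 0.668 F [ 0.1  0.3 -4. ] j [-0.89  0.22  0.14  1.85 -0.03  1.08  0.48]
[.4135,.3362,.0918] tool delta mm [ 0.9  1.5 57.5]
```

View pics/i_wrist.png

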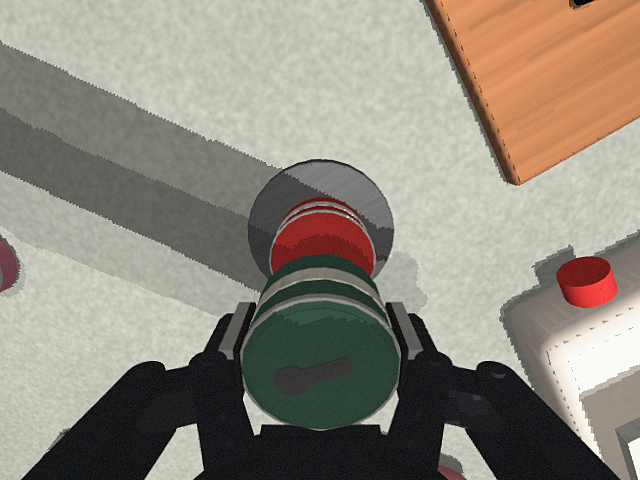

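```bash
python3 -m pendant '[{"rot":[0,0,0],"linear":[1,1,12],"grip":0.4},{"rot":[0,0,0],"linear":[0,0,18],"grip":0.4},{"rot":[0,0,0],"linear":[0,0,14],"grip":0.4},{"rot":[0,0,0],"linear":[0,0,7],"grip":0.4},{"rot":[0,0,0],"linear":[0,0,3],"grip":0.4},{"rot":[0,0,0],"linear":[0,0,0],"grip":0.4},{"rot":[0,0,0],"linear":[0,0,0],"grip":0.4}]'; python3 go.py "[.4135,.3362,.0918]"
```

```text
time_s: 16.6
position: [0.4128, 0.3373, 0.0958]
orientation: [3.141, 0.0, 2.794]
force: [0.8, -0.4, -2.2]
opening: 0.666
t 16.6 p [0.4128 0.3373 0.0958] rpy [3.141 0.    2.794] open 0.666 F [ 0.8 -0.4 -2.2] j [-0.89  0.28  0.13  1.89 -0.04  0.97  0.49]
[.4135,.3362,.0918] tool delta mm [-1.  -0.9  4. ]
```

```bash
python3 -m pendant '[{"rot":[0,0,0],"linear":[-1,-1,2],"grip":0.4},{"rot":[0,0,0],"linear":[0,0,1],"grip":0.4},{"rot":[0,0,0],"linear":[0,0,1],"grip":0.4},{"rot":[0,0,0],"linear":[0,0,0],"grip":0.4},{"rot":[0,0,0],"linear":[0,0,0],"grip":0.4}]'; python3 go.py "[.4135,.3362,.0918]"
```

```text
time_s: 17.23
position: [0.4132, 0.3358, 0.0918]
orientation: [3.141, -0.0, 2.794]
force: [-3.1, -1.8, 5.3]
opening: 0.671
t 17.23 p [0.4132 0.3358 0.0918] rpy [ 3.141 -0.     2.794] open 0.671 F [-3.1 -1.8  5.3] j [-0.88  0.29  0.13  1.89 -0.05  0.96  0.49]
[.4135,.3362,.0918] tool delta mm [-0.1  0.5 -0. ]
```

Contact is felt at 5 N upward and at the expected height, so I'm releasing.

```bash
python3 -m pendant '[{"rot":[0,0,0],"linear":[0,0,0],"grip":0.7},{"rot":[0,0,0],"linear":[0,0,0],"grip":0.85},{"rot":[0,0,0],"linear":[0,0,0],"grip":1},{"rot":[0,0,0],"linear":[0,0,0],"grip":1},{"rot":[0,0,0],"linear":[0,0,0],"grip":1},{"rot":[0,0,0],"linear":[0,0,-12],"grip":1},{"rot":[0,0,0],"linear":[0,0,-25],"grip":1},{"rot":[0,0,0],"linear":[0,0,-30],"grip":1},{"rot":[0,0,0],"linear":[0,0,-30],"grip":1},{"rot":[0,0,0],"linear":[0,0,-15],"grip":1},{"rot":[0,0,0],"linear":[0,0,0],"grip":1},{"rot":[0,0,0],"linear":[0,0,0],"grip":1}]'; python3 go.py "[.600,-.1335,.18]"; python3 lid.py wrist tin_red_center tin_green_center;python3 - <<'E'
from h import *
f=env.grab_frame("wrist"); cv2.imwrite(f"pics/j_wrist.png",f["color"])
E
```

```text
time_s: 18.73
position: [0.4128, 0.3354, 0.2022]
orientation: [-3.14, -0.001, 2.794]
force: [0.3, -0.1, 0.5]
opening: 1.002
t 18.73 p [0.4128 0.3354 0.2022] rpy [-3.140e+00 -1.000e-03  2.794e+00] open 1.002 F [ 0.3 -0.1  0.5] j [-0.89  0.16  0.14  1.79 -0.02  1.19  0.48]
[.600,-.1335,.18] tool delta mm [-335.9 -377.    22.5]
tin_red_center 0.91 [276. 186. 362. 243.] ztop 0.062 c [0.4111 0.3369] r 0.0334 ctr [0.3942 0.3431 0.0618]
tin_green_center 0.72 [280. 201. 367. 299.] ztop 0.107 c [0.4139 0.3363] r 0.0300 ctr [0.4124 0.3368 0.106 ]
```

View pics/j_wrist.png

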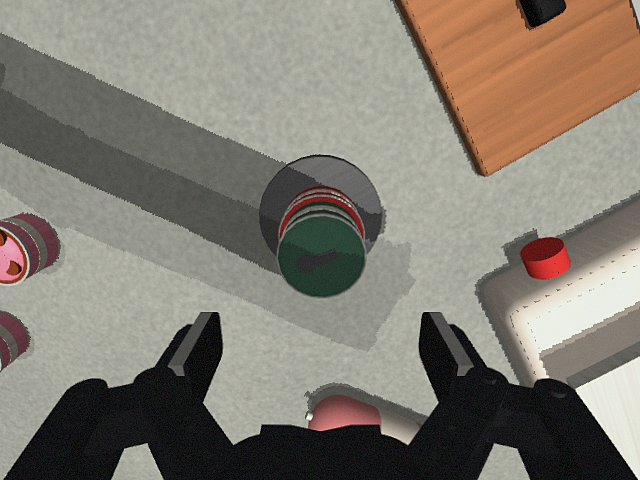

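Green is centred on red: (0.414, 0.336), top at 0.107. Yellow is next.

```bash
python3 -m pendant '[{"rot":[0,0,0],"linear":[-14,-16,0],"grip":1},{"rot":[0,0,0],"linear":[-24,-27,0],"grip":1},{"rot":[0,0,0],"linear":[-26,-29,3],"grip":1},{"rot":[0,0,0],"linear":[-26,-29,3],"grip":1},{"rot":[0,0,0],"linear":[-26,-29,4],"grip":1},{"rot":[0,0,0],"linear":[-26,-29,4],"grip":1},{"rot":[0,0,0],"linear":[-26,-29,4],"grip":1},{"rot":[0,0,0],"linear":[-26,-29,4],"grip":1},{"rot":[0,0,0],"linear":[-26,-29,4],"grip":1},{"rot":[0,0,0],"linear":[-26,-29,4],"grip":1},{"rot":[0,0,0],"linear":[-26,-29,4],"grip":1},{"rot":[0,0,0],"linear":[-26,-30,4],"grip":1},{"rot":[0,0,0],"linear":[-24,-27,4],"grip":1},{"rot":[0,0,0],"linear":[-14,-16,2],"grip":1},{"rot":[0,0,0],"linear":[0,0,0],"grip":1},{"rot":[0,0,0],"linear":[0,0,0],"grip":1}]'; python3 go.py "[.600,-.1335,.028]"; python3 lid.py wrist tin_yellow_center tin_blown_center
```

```text
time_s: 20.92
position: [0.6004, -0.1321, 0.1589]
orientation: [3.141, -0.001, 2.795]
force: [0.5, 0.1, -0.3]
opening: 0.997
t 20.93 p [ 0.6004 -0.1321  0.1589] rpy [ 3.141e+00 -1.000e-03  2.795e+00] open 0.997 F [ 0.5  0.1 -0.3] j [-0.24  0.4   0.48  1.63 -0.2   1.16  1.52]
[.600,-.1335,.028] tool delta mm [ -0.2  -1.5 130.9]
tin_yellow_center 0.83 [291. 204. 357. 280.] ztop 0.041 c [ 0.6017 -0.1327] r 0.0250 ctr [ 0.6005 -0.1321  0.04  ]
tin_blown_center 0.79 [170.   0. 276. 107.] ztop 0.049 c [ 0.462  -0.1482] r 0.0299 ctr [ 0.4624 -0.1474  0.0464]
tin_blown_center 0.36 [ 56. 324. 165. 388.] ztop 0.044 c [ 0.6094 -0.2799] r 0.1096 ctr [ 0.6218 -0.3308  0.0472]
```

```bash
python3 -m pendant '[{"rot":[0,0,0],"linear":[-1,-1,24],"grip":1},{"rot":[0,0,0],"linear":[0,0,30],"grip":1},{"rot":[0,0,0],"linear":[0,0,30],"grip":1},{"rot":[0,0,0],"linear":[0,0,26],"grip":1},{"rot":[0,0,0],"linear":[0,0,14],"grip":1},{"rot":[0,0,0],"linear":[0,0,4],"grip":1},{"rot":[0,0,0],"linear":[0,0,0],"grip":1},{"rot":[0,0,0],"linear":[0,0,0],"grip":1}]'; python3 go.py "[.6013,-.133,.030]"
```

```text
time_s: 22.08
position: [0.6018, -0.1345, 0.0323]
orientation: [3.141, 0.001, 2.794]
force: [0.6, 0.3, 0.4]
opening: 1.003
t 22.07 p [ 0.6018 -0.1345  0.0323] rpy [3.141e+00 1.000e-03 2.794e+00] open 1.003 F [0.6 0.3 0.4] j [-0.19  0.56  0.43  1.72 -0.28  0.93  1.57]
[.6013,-.133,.030] tool delta mm [1.  1.3 2.3]
```

```bash
python3 -m pendant '[{"rot":[0,0,0],"linear":[1,1,2],"grip":0.85},{"rot":[0,0,0],"linear":[0,0,0],"grip":0.7},{"rot":[0,0,0],"linear":[0,0,0],"grip":0.6},{"rot":[0,0,0],"linear":[0,0,0],"grip":0.3},{"rot":[0,0,0],"linear":[0,0,0],"grip":0.3},{"rot":[0,0,0],"linear":[0,0,0],"grip":0.3},{"rot":[0,0,0],"linear":[0,0,0],"grip":0.3},{"rot":[0,0,0],"linear":[0,0,0],"grip":0.3}]'; python3 go.py "[.6013,-.133,.2]" "[.4138,.3362,.2]"
```

```text
time_s: 23.08
position: [0.6008, -0.1331, 0.0295]
orientation: [3.141, 0.0, 2.794]
force: [-1.4, 1.2, 5.5]
opening: 0.549
t 23.07 p [ 0.6008 -0.1331  0.0295] rpy [3.141 0.    2.794] open 0.549 F [-1.4  1.2  5.5] j [-0.19  0.56  0.43  1.72 -0.28  0.92  1.57]
[.6013,-.133,.2] tool delta mm [  -0.5    0.3 -170.5]
[.4138,.3362,.2] tool delta mm [336.2 377.2  -0. ]
```

```bash
python3 -m pendant '[{"rot":[0,0,0],"linear":[0,0,-12],"grip":0.3},{"rot":[0,0,0],"linear":[0,0,-24],"grip":0.3},{"rot":[0,0,0],"linear":[0,0,-30],"grip":0.3},{"rot":[0,0,0],"linear":[0,0,-30],"grip":0.3},{"rot":[0,0,0],"linear":[10,11,-28],"grip":0.3},{"rot":[0,0,0],"linear":[20,22,-22],"grip":0.3},{"rot":[0,0,0],"linear":[25,28,-14],"grip":0.3},{"rot":[0,0,0],"linear":[27,30,-10],"grip":0.3},{"rot":[0,0,0],"linear":[27,30,0],"grip":0.3},{"rot":[0,0,0],"linear":[27,30,0],"grip":0.3},{"rot":[0,0,0],"linear":[27,30,0],"grip":0.3},{"rot":[0,0,0],"linear":[27,30,0],"grip":0.3},{"rot":[0,0,0],"linear":[27,30,0],"grip":0.3},{"rot":[0,0,0],"linear":[27,30,0],"grip":0.3},{"rot":[0,0,0],"linear":[27,30,0],"grip":0.3},{"rot":[0,0,0],"linear":[26,30,0],"grip":0.3},{"rot":[0,0,0],"linear":[22,25,0],"grip":0.3},{"rot":[0,0,0],"linear":[15,16,0],"grip":0.3},{"rot":[0,0,0],"linear":[0,0,0],"grip":0.3},{"rot":[0,0,0],"linear":[0,0,0],"grip":0.3}]'; python3 go.py "[.4138,.3362,.1355]";  python3 - <<'E'
from h import *
f=env.grab_frame("wrist"); cv2.imwrite(f"pics/k_wrist.png",f["color"])
E
```

```text
time_s: 25.58
position: [0.4138, 0.3294, 0.1994]
orientation: [-3.141, 0.0, 2.793]
force: [0.4, -0.3, -2.1]
opening: 0.554
t 25.57 p [0.4138 0.3294 0.1994] rpy [-3.141  0.     2.793] open 0.554 F [ 0.4 -0.3 -2.1] j [-0.9   0.16  0.16  1.8  -0.03  1.19  0.49]
[.4138,.3362,.1355] tool delta mm [ 2.3  6.4 63.9]
```

View pics/k_wrist.png

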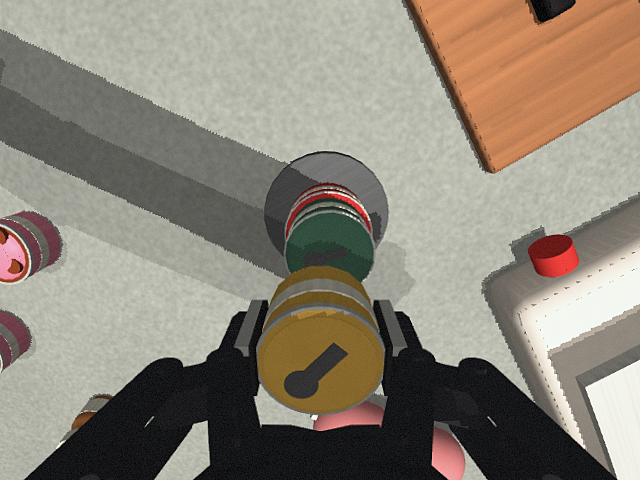

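```bash
python3 -m pendant '[{"rot":[0,0,0],"linear":[1,3,8],"grip":0.3},{"rot":[0,0,0],"linear":[1,3,16],"grip":0.3},{"rot":[0,0,0],"linear":[0,0,16],"grip":0.3},{"rot":[0,0,0],"linear":[0,0,10],"grip":0.3},{"rot":[0,0,0],"linear":[0,0,6],"grip":0.3},{"rot":[0,0,0],"linear":[0,0,3],"grip":0.3},{"rot":[0,0,0],"linear":[0,0,0],"grip":0.3},{"rot":[0,0,0],"linear":[0,0,0],"grip":0.3}]'; python3 go.py "[.4138,.3362,.1355]"
```

```text
time_s: 26.62
position: [0.4137, 0.337, 0.1408]
orientation: [3.141, 0.0, 2.794]
force: [0.2, 0.8, -2.8]
opening: 0.547
t 26.62 p [0.4137 0.337  0.1408] rpy [3.141 0.    2.794] open 0.547 F [ 0.2  0.8 -2.8] j [-0.9   0.23  0.15  1.85 -0.04  1.06  0.49]
[.4138,.3362,.1355] tool delta mm [-0.3 -0.7  5.3]
```

```bash
python3 -m pendant '[{"rot":[0,0,0],"linear":[0,-0.5,3],"grip":0.3},{"rot":[0,0,0],"linear":[0,0,1],"grip":0.3},{"rot":[0,0,0],"linear":[0,0,1],"grip":0.3},{"rot":[0,0,0],"linear":[0,0,0],"grip":0.3},{"rot":[0,0,0],"linear":[0,0,0],"grip":0.3}]'; python3 go.py "[.4138,.3362,.1355]"
```

```text
time_s: 27.25
position: [0.4134, 0.3363, 0.1355]
orientation: [3.141, 0.0, 2.794]
force: [-1.7, -1.3, 1.5]
opening: 0.547
t 27.25 p [0.4134 0.3363 0.1355] rpy [3.141 0.    2.794] open 0.547 F [-1.7 -1.3  1.5] j [-0.9   0.23  0.15  1.86 -0.04  1.05  0.49]
[.4138,.3362,.1355] tool delta mm [-0.4  0.   0. ]
```

```bash
python3 -m pendant '[{"rot":[0,0,0],"linear":[0,0,0.3],"grip":0.3},{"rot":[0,0,0],"linear":[0,0,0],"grip":0.6},{"rot":[0,0,0],"linear":[0,0,0],"grip":0.75},{"rot":[0,0,0],"linear":[0,0,0],"grip":1},{"rot":[0,0,0],"linear":[0,0,0],"grip":1},{"rot":[0,0,0],"linear":[0,0,0],"grip":1},{"rot":[0,0,0],"linear":[0,0,-12],"grip":1},{"rot":[0,0,0],"linear":[0,0,-25],"grip":1},{"rot":[0,0,0],"linear":[0,0,-30],"grip":1},{"rot":[0,0,0],"linear":[0,0,-30],"grip":1},{"rot":[0,0,0],"linear":[0,0,-15],"grip":1},{"rot":[0,0,0],"linear":[0,0,0],"grip":1},{"rot":[0,0,0],"linear":[0,0,0],"grip":1}]'; python3 go.py "[.461,-.1480,.18]"; python3 lid.py wrist tin_red_center tin_green_center tin_yellow_center;python3 - <<'E'
from h import *
f=env.grab_frame("wrist"); cv2.imwrite(f"pics/l_wrist.png",f["color"])
E
```

```text
time_s: 28.88
position: [0.413, 0.336, 0.2459]
orientation: [-3.14, -0.001, 2.794]
force: [-1.0, -0.7, -0.6]
opening: 0.998
t 28.88 p [0.413  0.336  0.2459] rpy [-3.140e+00 -1.000e-03  2.794e+00] open 0.998 F [-1.  -0.7 -0.6] j [-0.91  0.13  0.16  1.73 -0.02  1.28  0.47]
[.461,-.1480,.18] tool delta mm [-210.1 -438.5   66.4]
tin_red_center 0.92 [281. 177. 360. 226.] ztop 0.062 c [0.4113 0.3375] r 0.0331 ctr [0.3948 0.3457 0.0615]
tin_green_center 0.91 [282. 191. 360. 246.] ztop 0.106 c [0.4133 0.3362] r 0.0294 ctr [0.3967 0.3401 0.1056]
tin_yellow_center 0.9 [288. 210. 360. 292.] ztop 0.147 c [0.4143 0.3367] r 0.0249 ctr [0.4131 0.337  0.146 ]
```

View pics/l_wrist.png

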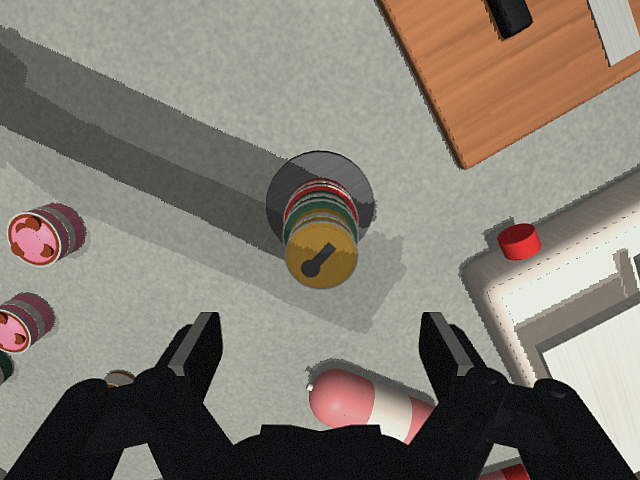

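The stack is aligned: the three axes are within about 2 mm and the top is at 0.147. Now the blown tin.

```bash
python3 -m pendant '[{"rot":[0,0,0],"linear":[-8,-17,0],"grip":1},{"rot":[0,0,0],"linear":[-14,-30,0],"grip":1},{"rot":[0,0,0],"linear":[-15,-32,0],"grip":1},{"rot":[0,0,0],"linear":[-15,-32,2],"grip":1},{"rot":[0,0,0],"linear":[-15,-32,4],"grip":1},{"rot":[0,0,0],"linear":[-15,-32,8],"grip":1},{"rot":[0,0,0],"linear":[-15,-32,8],"grip":1},{"rot":[0,0,0],"linear":[-15,-32,8],"grip":1},{"rot":[0,0,0],"linear":[-15,-32,8],"grip":1},{"rot":[0,0,0],"linear":[-16,-32,8],"grip":1},{"rot":[0,0,0],"linear":[-16,-32,8],"grip":1},{"rot":[0,0,0],"linear":[-16,-32,8],"grip":1},{"rot":[0,0,0],"linear":[-15,-32,8],"grip":1},{"rot":[0,0,0],"linear":[-13,-25,8],"grip":1},{"rot":[0,0,0],"linear":[-9,-18,6],"grip":1},{"rot":[0,0,0],"linear":[0,0,0],"grip":1},{"rot":[0,0,0],"linear":[0,0,0],"grip":1}]'; python3 go.py "[.4615,-.1475,.033]"; python3 lid.py wrist tin_blown_center
python3 - <<'E'
from h import *
f=env.grab_frame("wrist"); cv2.imwrite(f"pics/m_wrist.png",f["color"])
E
```

```text
time_s: 31.25
position: [0.4616, -0.1512, 0.1631]
orientation: [3.141, -0.0, 2.794]
force: [0.1, -0.4, 0.4]
opening: 1.002
t 31.25 p [ 0.4616 -0.1512  0.1631] rpy [ 3.141 -0.     2.794] open 1.002 F [ 0.1 -0.4  0.4] j [-0.4   0.1   0.67  1.97 -0.07  1.09  1.52]
[.4615,-.1475,.033] tool delta mm [  1.4   3.4 130.1]
tin_blown_center 0.9 [393.  84. 496. 181.] ztop 0.049 c [ 0.4182 -0.0445] r 0.0298 ctr [ 0.417  -0.0454  0.0462]
tin_blown_center 0.79 [510.   1. 585.  15.] ztop 0.038 c [0.3626 0.0452] r 0.0109 ctr [0.3635 0.0441 0.0379]
tin_blown_center 0.75 [274.  28. 367. 131.] ztop 0.049 c [ 0.3601 -0.1139] r 0.0297 ctr [ 0.3598 -0.1139  0.0464]
tin_blown_center 0.69 [141.  82. 239. 177.] ztop 0.049 c [ 0.3573 -0.2078] r 0.0299 ctr [ 0.3572 -0.2063  0.0464]
tin_blown_center 0.62 [283. 195. 368. 282.] ztop 0.049 c [ 0.4621 -0.1481] r 0.0297 ctr [ 0.4605 -0.1477  0.0464]
```

View pics/m_wrist.png

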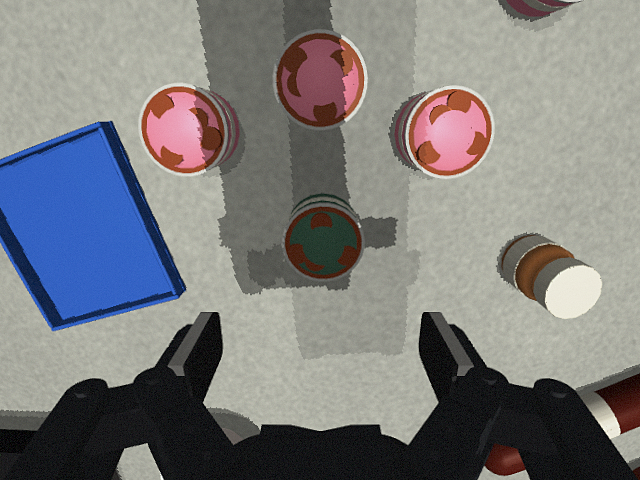

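The rusty green tin is at (323,243); its pink look-alikes are at (320,78), (190,130) and (445,132). Descending.

```bash
python3 -m pendant '[{"rot":[0,0,0],"linear":[1,2,24],"grip":1},{"rot":[0,0,0],"linear":[0,1,30],"grip":1},{"rot":[0,0,0],"linear":[0,0,30],"grip":1},{"rot":[0,0,0],"linear":[0,0,26],"grip":1},{"rot":[0,0,0],"linear":[0,0,13],"grip":1},{"rot":[0,0,0],"linear":[0,0,4],"grip":1},{"rot":[0,0,0],"linear":[0,0,0],"grip":1},{"rot":[0,0,0],"linear":[0,0,0],"grip":1}]'; python3 go.py "[.4618,-.1480,.033]"; python3 lid.py scene tin_blown_center;  python3 - <<'E'
from h import *
f=env.grab_frame("wrist"); cv2.imwrite(f"pics/n_wrist.png",f["color"])
E
```

```text
time_s: 32.4
position: [0.4627, -0.1484, 0.0368]
orientation: [3.141, 0.001, 2.794]
force: [-0.0, -0.3, -0.7]
opening: 0.997
t 32.4 p [ 0.4627 -0.1484  0.0368] rpy [3.141e+00 1.000e-03 2.794e+00] open 0.997 F [-0.  -0.3 -0.7] j [-0.33  0.32  0.62  2.07 -0.25  0.82  1.66]
[.4618,-.1480,.033] tool delta mm [1.  0.1 3.8]
tin_blown_center 0.81 [237. 260. 264. 287.] ztop 0.050 c [ 0.4632 -0.1494] r 0.0293 ctr [ 0.468  -0.1518  0.0486]
tin_blown_center 0.76 [260. 177. 282. 205.] ztop 0.051 c [0.3418 0.0552] r 0.0284 ctr [0.347  0.06   0.0488]
tin_blown_center 0.73 [187. 249. 215. 282.] ztop 0.050 c [ 0.3588 -0.2079] r 0.0302 ctr [ 0.3602 -0.2087  0.0479]
tin_blown_center 0.7 [216. 232. 229. 255.] ztop 0.048 c [ 0.3557 -0.1309] r 0.0205 ctr [ 0.3558 -0.1357  0.046 ]
tin_blown_center 0.54 [264. 216. 278. 245.] ztop 0.052 c [ 0.4491 -0.0783] r 0.0731 ctr [ 0.4282 -0.0474  0.0608]
```

View pics/n_wrist.png

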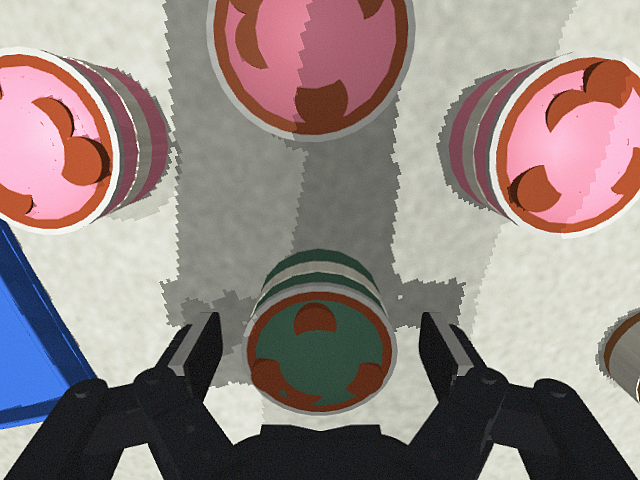

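```bash
python3 -m pendant '[{"rot":[0,0,0],"linear":[1,0,4],"grip":0.85},{"rot":[0,0,0],"linear":[0,0,0],"grip":0.75},{"rot":[0,0,0],"linear":[0,0,0],"grip":0.4},{"rot":[0,0,0],"linear":[0,0,0],"grip":0.4},{"rot":[0,0,0],"linear":[0,0,0],"grip":0.4},{"rot":[0,0,0],"linear":[0,0,0],"grip":0.4},{"rot":[0,0,0],"linear":[0,0,0],"grip":0.4}]' 40; python3 go.py "[.461,-.148,.11]" "[.3965,-.3415,.11]";  python3 - <<'E'
from h import *
f=env.grab_frame("wrist"); cv2.imwrite(f"pics/o_wrist.png",f["color"])
E
```

```text
time_s: 33.42
position: [0.4611, -0.148, 0.032]
orientation: [3.141, -0.0, 2.794]
force: [-3.2, 0.6, 5.2]
opening: 0.668
t 33.42 p [ 0.4611 -0.148   0.032 ] rpy [ 3.141 -0.     2.794] open 0.668 F [-3.2  0.6  5.2] j [-0.33  0.33  0.61  2.07 -0.26  0.81  1.66]
[.461,-.148,.11] tool delta mm [  0.1  -0.  -78. ]
[.3965,-.3415,.11] tool delta mm [  -5.3 -203.9   -0. ]
```

View pics/o_wrist.png

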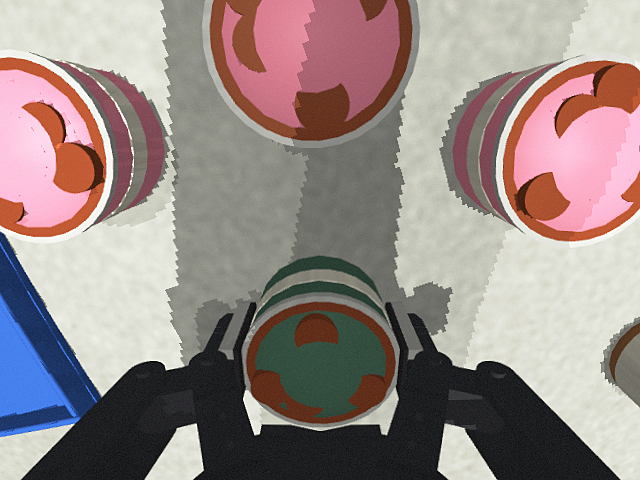

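```bash
python3 -m pendant '[{"rot":[0,0,0],"linear":[0,0,-10],"grip":0.4},{"rot":[0,0,0],"linear":[0,0,-20],"grip":0.4},{"rot":[0,0,0],"linear":[0,0,-25],"grip":0.4},{"rot":[0,0,0],"linear":[0,-8,-20],"grip":0.4},{"rot":[0,0,0],"linear":[-1,-20,-8],"grip":0.4},{"rot":[0,0,0],"linear":[-1,-26,0],"grip":0.4},{"rot":[0,0,0],"linear":[-1,-30,0],"grip":0.4},{"rot":[0,0,0],"linear":[-1,-32,0],"grip":0.4},{"rot":[0,0,0],"linear":[-1,-32,0],"grip":0.4},{"rot":[0,0,0],"linear":[0,-28,0],"grip":0.4},{"rot":[0,0,0],"linear":[0,-18,0],"grip":0.4},{"rot":[0,0,0],"linear":[0,-10,0],"grip":0.4},{"rot":[0,0,0],"linear":[0,0,0],"grip":0.4},{"rot":[0,0,0],"linear":[0,0,0],"grip":0.4}]'; python3 go.py "[.3965,-.3415,.036]";  python3 lid.py scene tray_in
python3 - <<'E'
from h import *
f=env.grab_frame("wrist"); cv2.imwrite(f"pics/p_wrist.png",f["color"])
E
```

```text
time_s: 35.22
position: [0.3966, -0.3408, 0.1148]
orientation: [3.141, -0.0, 2.795]
force: [-0.1, -0.2, -2.4]
opening: 0.667
t 35.23 p [ 0.3966 -0.3408  0.1148] rpy [ 3.141 -0.     2.795] open 0.667 F [-0.1 -0.2 -2.4] j [-0.05  0.3   0.77  1.93 -0.24  1.01  2.06]
[.3965,-.3415,.036] tool delta mm [-0.2 -0.7 78.8]
tray_in 0.85 [127. 287. 218. 365.] ztop 0.017 c [ 0.3993 -0.3433] r 0.0973 ctr [ 0.4195 -0.3539  0.0224]
```

View pics/p_wrist.png

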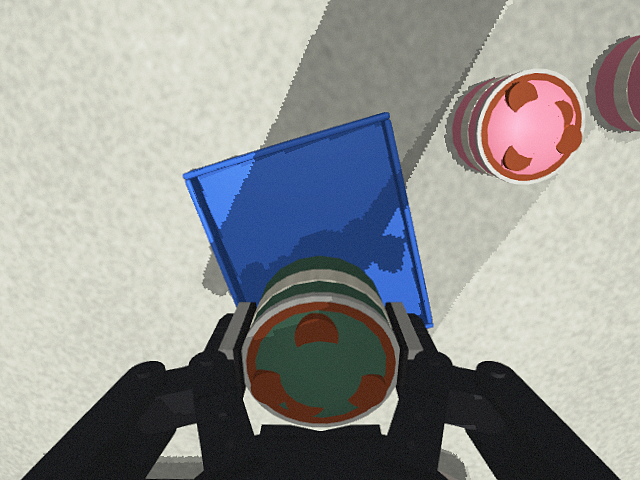

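```bash
python3 -m pendant '[{"rot":[0,0,0],"linear":[0,0,14],"grip":0.4},{"rot":[0,0,0],"linear":[0,0,22],"grip":0.4},{"rot":[0,0,0],"linear":[0,0,20],"grip":0.4},{"rot":[0,0,0],"linear":[0,0,12],"grip":0.4},{"rot":[0,0,0],"linear":[0,0,6],"grip":0.4},{"rot":[0,0,0],"linear":[0,0,2],"grip":0.4},{"rot":[0,0,0],"linear":[0,0,0],"grip":0.4},{"rot":[0,0,0],"linear":[0,0,0],"grip":0.4}]'; python3 go.py "[.3965,-.3415,.036]"
```

```text
time_s: 36.38
position: [0.3966, -0.3417, 0.0394]
orientation: [3.142, 0.001, 2.794]
force: [-0.2, -0.1, -1.9]
opening: 0.667
t 36.38 p [ 0.3966 -0.3417  0.0394] rpy [3.142e+00 1.000e-03 2.794e+00] open 0.667 F [-0.2 -0.1 -1.9] j [ 0.02  0.42  0.71  1.97 -0.36  0.87  2.14]
[.3965,-.3415,.036] tool delta mm [0.2 0.1 3.4]
```

```bash
python3 -m pendant '[{"rot":[0,0,0],"linear":[0,0,2],"grip":0.4},{"rot":[0,0,0],"linear":[0,0,1],"grip":0.4},{"rot":[0,0,0],"linear":[0,0,0.5],"grip":0.4},{"rot":[0,0,0],"linear":[0,0,0],"grip":0.4},{"rot":[0,0,0],"linear":[0,0,0],"grip":0.4}]'; python3 go.py "[.3965,-.3415,.036]"
```

```text
time_s: 37.0
position: [0.3964, -0.3415, 0.036]
orientation: [3.141, 0.0, 2.794]
force: [-2.8, 3.1, 8.5]
opening: 0.672
t 37.0 p [ 0.3964 -0.3415  0.036 ] rpy [3.141 0.    2.794] open 0.672 F [-2.8  3.1  8.5] j [ 0.03  0.43  0.7   1.97 -0.36  0.86  2.15]
[.3965,-.3415,.036] tool delta mm [-0.1  0.   0. ]
```

The tin is on the tray floor. Releasing gently and rising.

```bash
python3 -m pendant '[{"rot":[0,0,0],"linear":[0,0,0],"grip":0.7},{"rot":[0,0,0],"linear":[0,0,0],"grip":0.78},{"rot":[0,0,0],"linear":[0,0,0],"grip":0.86},{"rot":[0,0,0],"linear":[0,0,0],"grip":0.9},{"rot":[0,0,0],"linear":[0,0,0],"grip":0.9},{"rot":[0,0,0],"linear":[0,0,0],"grip":0.9},{"rot":[0,0,0],"linear":[0,0,-12],"grip":0.9},{"rot":[0,0,0],"linear":[0,0,-25],"grip":1},{"rot":[0,0,0],"linear":[0,0,-30],"grip":1},{"rot":[0,0,0],"linear":[0,0,-30],"grip":1},{"rot":[0,0,0],"linear":[0,0,-30],"grip":1},{"rot":[0,0,0],"linear":[0,0,-15],"grip":1},{"rot":[0,0,0],"linear":[0,0,0],"grip":1},{"rot":[0,0,0],"linear":[0,0,0],"grip":1},{"rot":[0,0,0],"linear":[0,0,0],"grip":1},{"rot":[0,0,0],"linear":[0,0,0],"grip":1}]'; python3 go.py; for c in scene side wrist; do echo $c; python3 lid.py $c tin_red_center tin_green_center tin_yellow_center tin_blown_center jar_center salami_center pink_sausage_center bowl_rim riser_top tray_in; done
python3 - <<'E'
from h import *
for n in ["scene","wrist","side"]:
    f=env.grab_frame(n); cv2.imwrite(f"pics/z_{n}.png",f["color"])
E
```

```text
time_s: 39.0
position: [0.396, -0.3414, 0.1769]
orientation: [-3.141, -0.001, 2.794]
force: [-0.1, -0.2, -0.5]
opening: 1.001
t 39.0 p [ 0.396  -0.3414  0.1769] rpy [-3.141e+00 -1.000e-03  2.794e+00] open 1.001 F [-0.1 -0.2 -0.5] j [-0.1   0.21  0.81  1.87 -0.16  1.14  2.  ]
scene
tin_red_center 0.49 [398. 174. 474. 207.] ztop 0.066 c [0.6731 0.3169] r 0.0799 ctr [0.6761 0.3138 0.0644]
tin_green_center 0.71 [234. 363. 289. 410.] ztop 0.045 c [ 0.6533 -0.3349] r 0.0503 ctr [ 0.6487 -0.3319  0.0443]
tin_green_center 0.54 [343. 123. 369. 138.] ztop 0.107 c [0.4195 0.3244] r 0.0254 ctr [0.4225 0.3156 0.1062]
tin_yellow_center 0.63 [348. 101. 371. 127.] ztop 0.149 c [0.4167 0.3368] r 0.0267 ctr [0.4165 0.3342 0.1476]
tin_blown_center 0.86 [187. 249. 215. 282.] ztop 0.050 c [ 0.359 -0.208] r 0.0302 ctr [ 0.3596 -0.2088  0.0482]
tin_blown_center 0.85 [256. 179. 281. 205.] ztop 0.051 c [0.3408 0.0523] r 0.0306 ctr [0.3393 0.0535 0.0485]
tin_blown_center 0.79 [214. 226. 241. 252.] ztop 0.050 c [ 0.3605 -0.1156] r 0.0300 ctr [ 0.3616 -0.1165  0.0481]
tin_blown_center 0.73 [252. 218. 278. 246.]
[... 2628 characters left out ...]
 r 0.0550 ctr [0.4131 0.3443 0.018 ]
tray_in 0.87 [378. 138. 446. 187.] ztop 0.016 c [ 0.3967 -0.3308] r 0.1041 ctr [ 0.3961 -0.3211  0.0153]
wrist
tin_blown_center 0.73 [423.  81. 523. 170.] ztop 0.049 c [ 0.3571 -0.2084] r 0.0299 ctr [ 0.3562 -0.2096  0.0461]
tin_blown_center 0.71 [539.  41. 637. 129.] ztop 0.048 c [ 0.3597 -0.1144] r 0.0302 ctr [ 0.3588 -0.1185  0.0461]
tin_blown_center 0.61 [281. 194. 364. 277.] ztop 0.053 c [ 0.3975 -0.3412] r 0.0297 ctr [ 0.3962 -0.3408  0.0505]
bowl_rim 0.71 [380. 415. 425. 442.] ztop 0.044 c [ 0.4995 -0.3257] r 0.1114 ctr [ 0.5976 -0.3319  0.0498]
tray_in 0.95 [216. 114. 414. 322.] ztop 0.017 c [ 0.3956 -0.3422] r 0.0973 ctr [ 0.3928 -0.3438  0.0165]
```

View pics/z_scene.png

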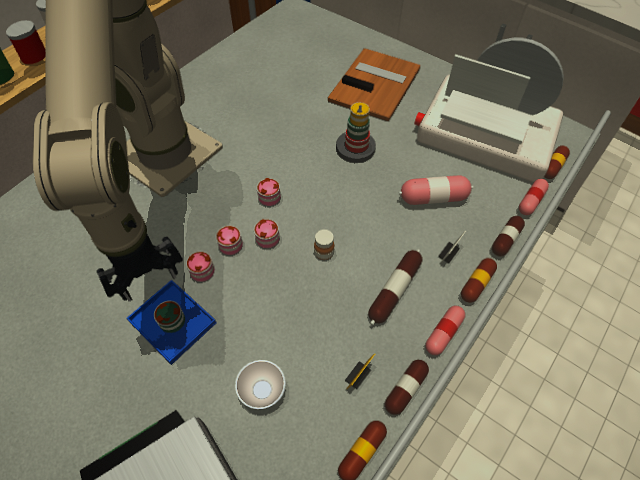

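View pics/z_wrist.png

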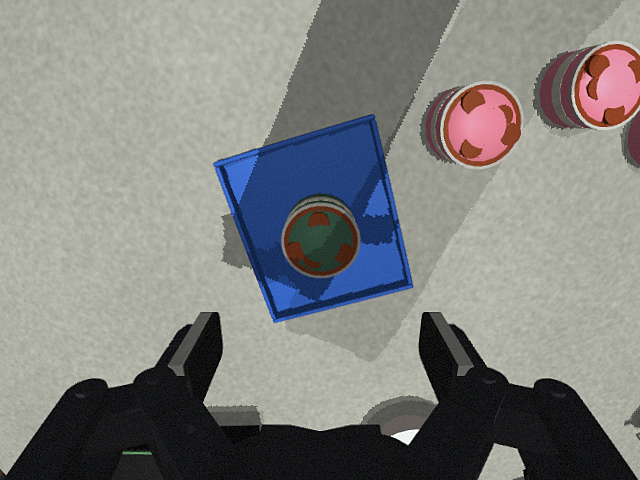

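View pics/z_side.png

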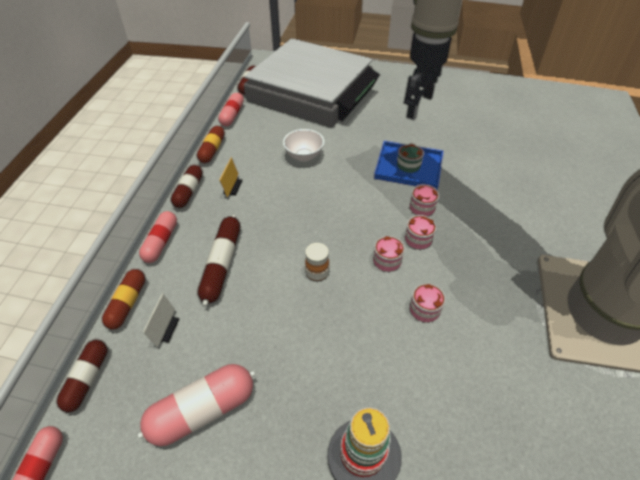

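The pictures show the stack upright on the slate (scene 357,130; side 367,440). The blown tin stands in the tray (wrist 320,240), and the bystanders are in place. Handing in.

```bash
python3 -c "
from station import env
print(env.job_done(), env.state()['time_s'])"
```

```text
the job is handed in; nothing more can be done
the job is handed in; nothing more can be done
```

I built the display on the slate (red, then the sound green, then yellow), stood the blown rusty green tin in the middle of the blue tray, and handed the job in at about 40 s.

- **Stack:** Seen from the side, the tin axes lie within about 3 mm of each other and of the slate centre. The lid tops are at about 0.063, 0.107 and 0.147 m, which matches the tin heights, and the stack stands upright in the pictures.
- **Blown tin:** It stands upright about 2 mm from the tray centre, top at about 0.053 m.
- **Bystanders:** The jar, bowl and salami show no shift beyond 2–4 mm, which is about the measuring noise. The pink sausage read about 4 mm different from the start. I never went near it, and 4 mm is well under the 30 mm limit.
- **Disagreements:** The networks missed the red tin in two views. In the scene camera they called the pink sausage "red" and the bowl "green", which I discarded after checking the pictures. That camera also put the yellow tin about 3 mm further out in x than the other two did.

The gripper was open, clear of everything and still at hand-in.

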